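# Walk the lock nest block round to its fence

### The job

Walk the heavy cast lock-holding block round by pushing it with the fingers, until one of its two long sides lies flush along the fence, between the fence's two end stops. Keep it flat on the table, never lifted or tipped, and leave everything else on the table undisturbed.

Things in the scene. Friction and masses are not known exactly. Their poses are not given: they have to be found in the camera images.
- block: heavy cast aluminium lock nest, a plain rectangular block 92 (its x) x 130 (its y, the long way) x 38 mm tall, about 0.6 to 1 kg, loose, with two round and one square blind pocket in its top. Too wide for most grippers. Origin at the centre of its underside, z up. The two 130 mm long sides are alike: either may go to the fence. It slides with friction on the wooden top (about 3 to 12 N).
- fence: low steel fence fixed to the table, running along its own y, 258 mm long, 30 mm tall, standing beyond the block. Origin at table level at the middle of its straight face; that face looks along its -x, towards the robot and the block. At each end a square stop sticks 16 mm out from the face towards -x; the stops' inner sides are at y = -115 and +115 mm. The fence's 14 mm wall and a 6 mm high bolted foot lie on its +x side, 42 mm deep in all.
- canister: screw-top aluminium canister, 72 mm diameter, 84 mm tall, to the left of the work, loose; origin at its underside. Not part of the job: leave alone.
- padlock: blue enamel padlock lying flat, body 42 x 50 x 22 mm, shackle along its +x (about 57 mm out), behind the fence, loose; origin at its underside. Not part of the job: leave alone.
- cup: steel coin return cup, 76 mm rim, 55 mm tall, to the right of the work, loose; origin at its underside. Not part of the job: leave alone.
- key: silver tubular key lying flat, 53 mm long along its x, 10 mm tall, beside the left end of the fence, loose; origin at its underside. Not part of the job: leave alone.
- latch: matte black locker door latch lying flat, 89 x 32 x 18 mm, long along its x, beside the right end of the fence, loose; origin at its underside. Not part of the job: leave alone.
- cam: flat steel spare cam, 52 x 22 x 4 mm, behind the fence, loose; origin at its underside. Not part of the job: leave alone.
- lockcore: brass lock cylinder standing on end, 27 mm across, 30 mm tall, behind the fence, loose; origin at its underside. Not part of the job: leave alone.
- driver: screwdriver lying flat, 190 mm long along its x, to the left of the work, loose; origin at its underside. Not part of the job: leave alone.
Things that resemble listed ones, but are neither listed nor needed, are in the scene too. Leave any pink or red look-alike of the block alone.

How it is judged:
By the outcome, as a careful person would: the job done as asked, in the order asked, and still so for the second after the job is handed in, with the robot touching nothing.
It also fails if it takes over 72 s, if anything falls off the work surface, if the arm or the gripper's body presses on something with over 40 N, if the wrist force passes 120 N, or if a joint passes its speed limit or range.

### The arm

A 6-joint arm with a two-finger parallel gripper is mounted at the origin on the work surface. World frame = base frame: x ahead of the robot, y to its left, z up, the work surface at z = 0. Lengths are in m, angles in rad, forces in N, time in s.
With the tool pointing down it reaches from about 0.35 to 0.775 m from the base axis. Payload 7.3 kg.
Tool frame: the origin (TCP) lies between the finger pads; the fingertips stand 17 mm ahead of it and the grasp point (between the pads) lies 2 mm behind it; z points along the fingers, y is the direction in which the jaws open and shut (so a half turn about z gives the same grasp; the last joint's range is limited). The gripper opens to 92 mm and grips with 3 to 60 N. Pads are 19 mm wide; open, the fingers measure 130 mm over their backs; the gripper's body (75 mm by 190 mm) begins 47 mm behind the grasp point.
Start: joints at [-1.285, 0.342, 1.524, -0, 1.275, -0.146], TCP at [0.22, -0.477, 0.244] pointing down, gripper open.
Joint ranges: [-2.53, 2.53], [-0.77, 2.02], [0.04, 2.7], [-1, 4.14], [0.28, 2.66], [-3.11, 3.11]. Speed limits (rad/s): [2.57, 2.57, 3.14, 3.14, 3.14, 3.14].

### API

Orientations are given as [roll, pitch, yaw] about the fixed x, y, z axes, in that order (R = Rz(yaw) Ry(pitch) Rx(roll)).
In Python, from cell import sensors, vision, hand_in gives the robot as it stands.
- The arm moves only by the tool step_arm, never from a script. Its argument "series" is a list of rows, each a list of 5 numbers: the opening, from 0 (shut) to 1 (fully open), then the shift along the world's x, y, z each as a share of 25 mm, from -1 to 1, then the turn about the world's z as a share of 0.08 rad, from -1 to 1. A call has 1 to 12 rows; each row shifts and turns the commanded pose from where the row before left it; what a row does not reach is not made up. A row lasts 1/10 s, in which the tool goes at most 50 mm and 8.59 degrees, less where a joint would pass 70% of its speed; a pose out of reach is approached as far as the arm can. A call with a number of a shift or a turn outside -1 to 1 is refused whole. A call with a gripper value outside its range is refused whole. The fingers move at their own pace and stop on an object; "squeeze" is the grip in N (left out, the last holds). Time passes only in rows, so rows that do not move let the fingers close. It gives the time, the measured TCP pose, the force and the opening at its end, in the units of the state.
- sensors.observe(): the state, without advancing time (a new reading comes with each control period).
- vision.read_camera(name): name is "side" or "top"; returns a dict with "pixels" (400x640x3 uint8, blue, green, red), "range_z" (400x640 float32, m along the optical axis (not along the pixel's ray), 0 where there is no reading), "camera_matrix" (3x3 intrinsics, pixels), "k1" (the pictures are not rectified: a ray, as slopes to the right and down, at radius r is drawn at 1 + k1 r^2 times it, then the intrinsics apply), "pose" (4x4, takes a point from camera to world coordinates). Camera axes: x right, y down, z forward; pixel columns grow to the right and rows downward; lengths in m; the calibration is good to about 2 mm. A picture is of the moment at which its call begins.
- hand_in(): hands the job in, once; it reports no verdict.
The state is a dict: "time": time; "qpos": joint angles; "qvel": joint speeds; "joint_efforts": joint torques, N m; "tool_pos": TCP position; "tool_rot": TCP orientation; "contact_force": force on the tool from outside, world axes, zero at the start; "torque": the same for the moment, N m; "opening": finger opening in m.
Only numpy, scipy, OpenCV 4.12 (cv2) and the standard library are available. Lean on these libraries where they do the work, as an engineer would, in place of code of your own. Each camera call takes 0.05 s, during which the arm holds its last target.

## Working session

There is one attempt and no reset: what is moved stays moved. The work goes in short steps, Python scripts to look and compute and a tool call to move; the robot and the scene stay as the last step left them, time stands still between calls to the robot, and variables do not carry over. Pictures are saved under pics/ and viewed, and the job is handed in when it is done.

Besides the shell and the picture viewer there is one more tool, called after "Call:" as name(argument=value, ...) on one line, values as JSON. step_arm: Moves the arm, as the interface text tells. Its arguments: {"type":"object","properties":{"series":{"type":"array","items":{"type":"array","items":{"type":"number","minimum":-1,"maximum":1}}},"squeeze":{"type":"number"}},"required":["series"]}

```bash
mkdir -p pics; ls; cat > h.py <<'E'
import numpy as np, cv2, pickle
def load(n): return pickle.load(open(n,'rb'))
def px2w(c,u,v,z=None):
    K=c['camera_matrix'];k=c['k1']
    a=np.array([(u-K[0,2])/K[0,0],(v-K[1,2])/K[1,1]])
    s=a.copy()
    for _ in range(20): s=a/(1+k*(s@s))
    P=c['pose']; d=P[:3,:3]@np.array([s[0],s[1],1]);o=P[:3,3]
    if z is None: t=c['range_z'][int(round(v)),int(round(u))]
    else: t=(z-o[2])/d[2]
    return o+t*d
def snap(name,tag):
    from cell import vision
    c=vision.read_camera(name); pickle.dump(c,open(f'{tag}.pkl','wb')); cv2.imwrite(f'pics/{tag}.png',c['pixels']); return c
E
python3 - <<'E'
from h import *
from cell import sensors
for n in('top','side'):
    c=snap(n,n+'0'); print(n,c['camera_matrix'],c['k1'],c['pose'].round(3))
print(sensors.observe())
E
```

```text
pics
top [[397.37838719   0.         321.96364118]
 [  0.         397.37838719 204.03231977]
 [  0.           0.           1.        ]] -0.1023915457448856 [[-0.003 -0.995  0.096  0.467]
 [-1.     0.004  0.015  0.011]
 [-0.015 -0.096 -0.995  1.029]
 [ 0.     0.     0.     1.   ]]
side [[438.25841998   0.         323.21432945]
 [  0.         438.25841998 199.09896116]
 [  0.           0.           1.        ]] -0.10215097242202895 [[-0.951 -0.228  0.207  0.322]
 [-0.308  0.691 -0.654  0.75 ]
 [ 0.006 -0.686 -0.728  0.851]
 [ 0.     0.     0.     1.   ]]
{'time': 0.1, 'qpos': array([-1.28497021e+00,  3.42635201e-01,  1.52489411e+00, -1.91264940e-05,
        1.27543422e+00, -1.45949192e-01]), 'qvel': array([ 7.60200284e-04, -1.67773323e-03, -2.32647499e-03,  9.41025854e-04,
       -2.12735941e-03,  6.64963526e-05]), 'joint_efforts': array([ 2.14478932e-03, -4.32005739e+01, -2.44694620e+01,  7.19344709e-02,
        5.26243402e-02, -5.62675666e-05]), 'tool_pos': array([ 0.21964674, -0.47647065,  0.24313328]), 'tool_rot': array([-3.14023370e+00, -1.81271695e-04,  4.31780770e-01]), 'contact_force': array([ 0.19563465, -0.33712913, -0.18648144]), 'torque': array([-0.02463796,  0.00284341,  0.02348296]), 'opening': 0.09143477401921273}
```

View pics/top0.png

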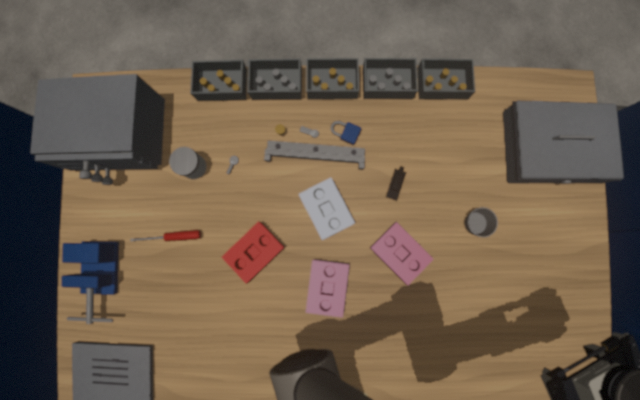

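View pics/side0.png

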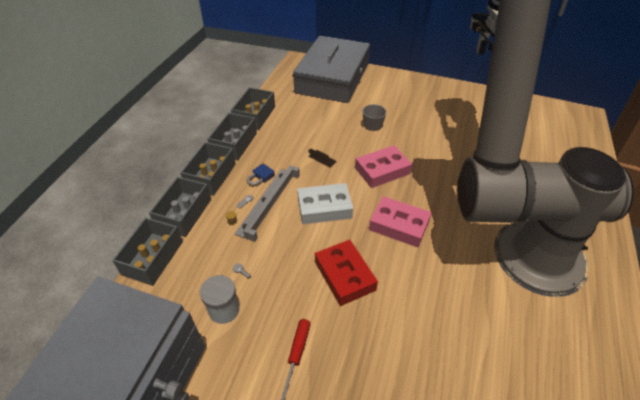

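Four blocks look alike in the top view: silver at (327,209), red at (253,252), pink at (402,252) and pink at (328,288). The silver one is the cast aluminium block. The fence runs from about (266,155) to (365,158). I'll check both in a close crop.

```bash
python3 - <<'E'
from h import *
c=load('top0.pkl'); im=c['pixels']
cr=cv2.resize(im[125:255,245:445],None,fx=4,fy=4,interpolation=cv2.INTER_CUBIC); cv2.imwrite('pics/crop0.png',cr)
E
```

```text
(no output)
```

View pics/crop0.png

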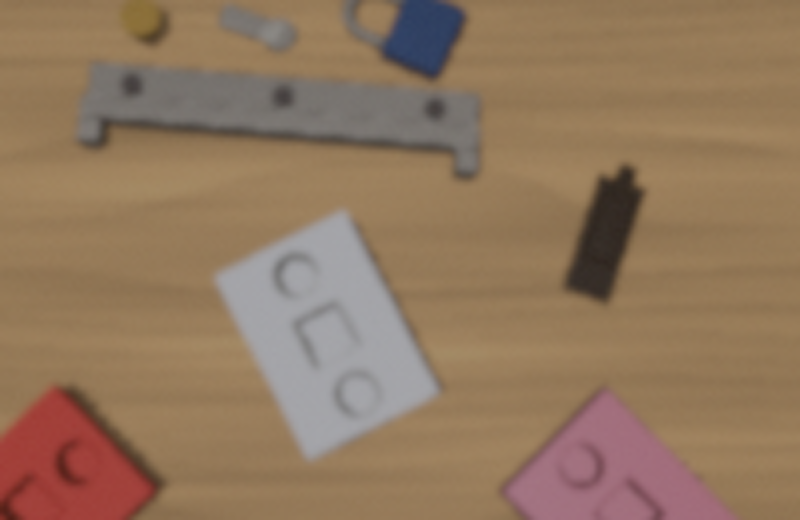

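The crop shows the silver block with top corners at (347,210), (215,275), (310,458) and (442,392). The fence face's top edge runs from (105,122) to (455,150), with stops at about (90,130) and (467,160).

```bash
cat >> h.py <<'E'
def block(c,full=False):
    # silver top: bright, low saturation, height~38mm
    hsv=cv2.cvtColor(c['pixels'],cv2.COLOR_BGR2HSV)
    m=((hsv[...,1]<60)&(hsv[...,2]>140)).astype(np.uint8)
    n,l,s,_=cv2.connectedComponentsWithStats(m); 
    best=None
    for i in range(1,n):
        if s[i,4]<400: continue
        cs,_=cv2.findContours((l==i).astype(np.uint8),cv2.RETR_EXTERNAL,cv2.CHAIN_APPROX_NONE)
        p=np.array([px2w(c,*q,z=0.038)[:2] for q in cs[0][:,0]],np.float32)
        r=cv2.minAreaRect(p); print(i,s[i,4],r,cv2.boxPoints(r).round(4).tolist())
E
python3 - <<'E'
from h import *
c=load('top0.pkl'); f=lambda u,v:(245+(u+.5)/4-.5,125+(v+.5)/4-.5)
B=np.array([px2w(c,*f(*q),z=.038)[:2] for q in((347,210),(215,275),(310,458),(442,392))])
print(B.round(4),B.mean(0), np.linalg.norm(B-np.roll(B,-1,0),axis=1))
F=np.array([px2w(c,*f(*q),z=.03)[:2] for q in((105,122),(455,150),(80,140),(103,145),(457,172),(478,174),(92,62),(480,95))])
print(F.round(4)); d=F[1]-F[0]; print(np.degrees(np.arctan2(*d[::-1])),np.linalg.norm(d))
block(c); block(load('side0.pkl'))
for n,(u,v) in dict(latch1=(390,197),latch2=(402,168),latch3=(385,193),red=(284,246),red2=(262,223),pink=(371,247),pink2=(396,224),pink3=(346,262),pinkb=(314,259),padlock=(347,133),lc=(280,130),key=(232,163),cup=(480,222),can=(186,163),drv=(200,235)).items(): print(n,px2w(c,u,v).round(3))
E
```

```text
[[ 0.6303  0.002 ]
 [ 0.5893  0.0852]
 [ 0.4745  0.0257]
 [ 0.5152 -0.0567]] [0.55231983 0.01404088] [0.09273706 0.12934804 0.09195152 0.12913445]
[[ 0.6897  0.157 ]
 [ 0.6701 -0.0673]
 [ 0.6781  0.173 ]
 [ 0.6747  0.1581]
 [ 0.6558 -0.0683]
 [ 0.6545 -0.0817]
 [ 0.7294  0.166 ]
 [ 0.7059 -0.0838]]
-95.01254689718135 0.2251613108617667
1 1940 ((0.5518229603767395, 0.0161639004945755), (0.13381649553775787, 0.09574798494577408), 26.319541931152344) [[0.4706000089645386, 0.029400000348687172], [0.5131000280380249, -0.05640000104904175], [0.6330000162124634, 0.002899999963119626], [0.5906000137329102, 0.08869999647140503]]
57 1202 ((0.5526419281959534, 0.0161917582154274), (0.13090507686138153, 0.09412860125303268), 26.666763305664062) [[0.4729999899864197, 0.02889999933540821], [0.5152999758720398, -0.0551999993622303], [0.6323000192642212, 0.0035000001080334187], [0.5899999737739563, 0.08760000020265579]]
latch1 [ 0.583 -0.15   0.006]
latch2 [ 0.657 -0.181  0.018]
latch3 [ 0.594 -0.138  0.001]
red [0.457 0.123 0.019]
red2 [0.516 0.179 0.023]
pink [ 0.454 -0.096  0.037]
pink2 [ 0.511 -0.159  0.038]
pink3 [ 0.416 -0.035  0.001]
pinkb [0.424 0.047 0.01 ]
padlock [ 0.749 -0.039  0.022]
lc [0.756 0.134 0.029]
key [0.675 0.264 0.006]
cup [ 0.517 -0.386  0.003]
can [0.66  0.359 0.085]
drv [0.485 0.342 0.015]
```

Call:
step_arm(series=[[0, 0.96, 1, 0, -0.54], [0, 0.96, 1, 0, -0.54], [0, 0.96, 1, 0, -0.54], [0, 0.96, 1, 0, -0.54], [0, 0.96, 1, 0, -0.54], [0, 0.96, 1, 0, -0.54], [0, 0.96, 1, 0, -0.54], [0, 0.96, 1, 0, -0.54], [0, 0.96, 1, 0, -0.54], [0, 0.96, 1, 0, -0.54], [0, 0.96, 1, 0, -0.54], [0, 0.96, 1, 0, -0.54]], squeeze=10)

```text
time: 1.3
tool_pos: [0.5084, -0.1755, 0.2434]
tool_rot: [-3.141, 0.001, -0.088]
contact_force: [0.0, -0.2, -0.5]
opening: 0.0018
```

Call:
step_arm(series=[[0, 0.79, 0.88, 0, 0], [0, 0.79, 0.88, 0, 0], [0, 0.79, 0.88, 0, 0], [0, 0.79, 0.88, 0, 0], [0, 0.79, 0.88, 0, 0], [0, 0.79, 0.88, 0, 0], [0, 0, 0, 0, 0], [0, 0, 0, 0, 0]])

```text
time: 2.1
tool_pos: [0.626, -0.0445, 0.2429]
tool_rot: [3.141, 0.002, -0.085]
contact_force: [-0.5, -0.7, 0.3]
opening: 0.0009
```

Call:
step_arm(series=[[0, 0, 0, -1, 0], [0, 0, 0, -1, 0], [0, 0, 0, -1, 0], [0, 0, 0, -1, 0], [0, 0, 0, -1, 0], [0, 0, 0, -1, 0], [0, 0, 0, -1, 0], [0, 0, 0, -0.8, 0], [0, 0, 0, -0.5, 0], [0, 0, 0, -0.3, 0], [0, 0, 0, 0, 0]])

```text
time: 3.2
tool_pos: [0.6257, -0.0453, 0.0282]
tool_rot: [3.142, 0.001, -0.087]
contact_force: [1.0, 0.1, 0.1]
opening: 0.0004
```

```bash
python3 - <<'E'
from h import *
c=snap('side','s1'); cv2.imwrite('pics/s1c.png',cv2.resize(c['pixels'][120:320,200:450],None,fx=3,fy=3))
E
```

```text
(no output)
```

View pics/s1c.png

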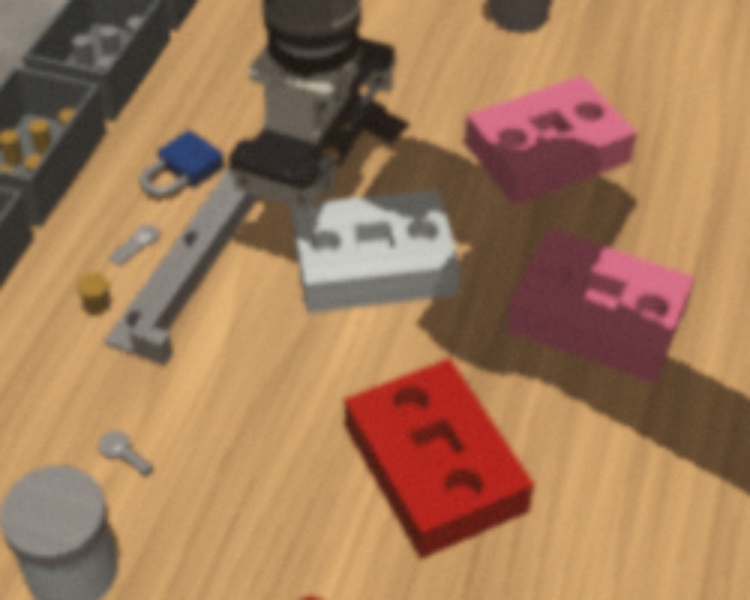

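Call:
step_arm(series=[[0, 0, 0.24, 0, 0], [0, 0, 0.24, 0, 0], [0, 0, 0.24, 0, 0], [0, 0, 0.22, 0, 0], [0, -0.05, 0.22, 0, 0], [0, -0.05, 0.22, 0, 0], [0, -0.05, 0.22, 0, 0], [0, -0.08, 0.22, 0, 0], [0, -0.08, 0.22, 0, 0], [0, -0.1, 0.22, 0, 0], [0, -0.1, 0.22, 0, 0], [0, 0, 0, 0, 0]])

```text
time: 4.45
tool_pos: [0.6132, 0.0182, 0.0289]
tool_rot: [-3.141, 0.0, -0.086]
contact_force: [2.5, -0.3, 1.4]
opening: 0.0005
```

```bash
python3 - <<'E'
from h import *
c=snap('side','s2'); cv2.imwrite('pics/s2c.png',cv2.resize(c['pixels'][120:320,200:450],None,fx=3,fy=3))
E
```

```text
(no output)
```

View pics/s2c.png

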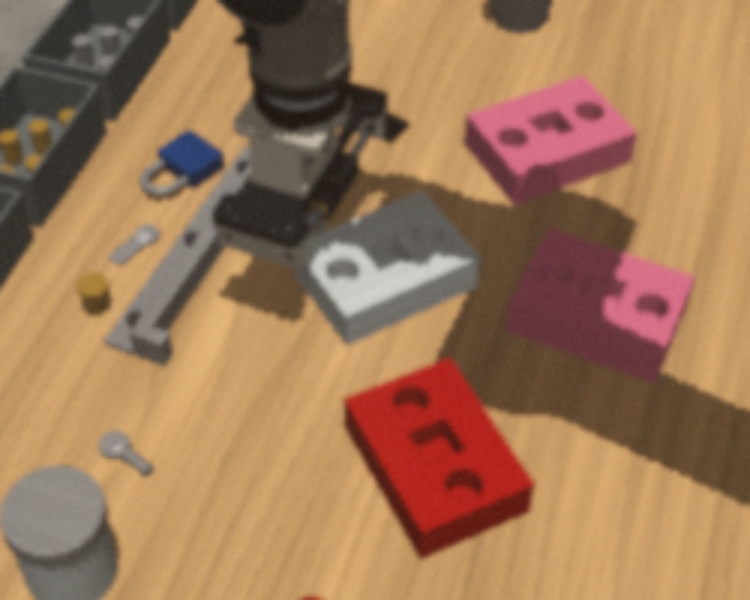

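The block has turned by about 20 degrees. Its visible top corners in the crop are about (345,316), (478,262), (425,192) and (300,262).

```bash
cat >> h.py <<'E'
def pose_from(c,pts,f,z=.038):
    # pts in cyclic order starting anywhere; fit 92x130 rect
    from scipy.optimize import least_squares
    W=np.array([px2w(c,*f(*p),z=z)[:2] for p in pts]); print(W.round(4).tolist(), np.linalg.norm(W-np.roll(W,-1,0),axis=1).round(3))
    return W
E
python3 - <<'E'
from h import *
c=load('s2.pkl'); f=lambda x,y:(200+x/3-.33,120+y/3-.33)
W=pose_from(c,[(345,316),(478,262),(425,192),(300,262)],f)
print(W.mean(0)); d=W[0]-W[1]; print(np.degrees(np.arctan2(d[1],d[0])))
t=snap('top','t2'); cv2.imwrite('pics/t2c.png',cv2.resize(t['pixels'][125:275,245:445],None,fx=4,fy=4))
E
```

```text
[[0.5469, 0.1083], [0.46, 0.0178], [0.5256, -0.0481], [0.6014, 0.0644]] [0.125 0.093 0.136 0.07 ]
[0.53346097 0.03560696]
46.16943390296477
```

View pics/t2c.png

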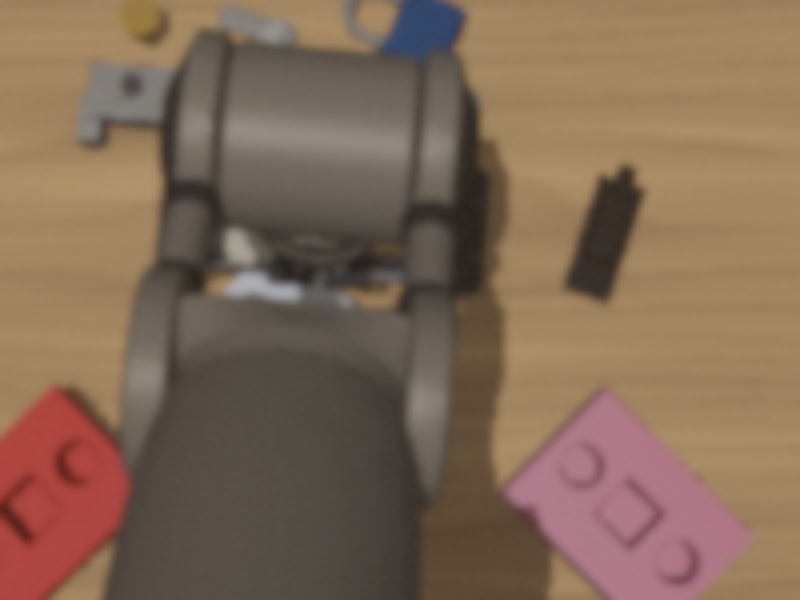

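Call:
step_arm(series=[[0, -0.1, 0.22, 0, 0], [0, -0.1, 0.22, 0, 0], [0, -0.1, 0.22, 0, 0], [0, -0.12, 0.2, 0, 0], [0, -0.12, 0.2, 0, 0], [0, 0, 0, 0, 0], [0, 0.2, -0.5, 0, 0], [0, 0.2, -0.5, 0, 0], [0, 0, 0, 1, 0], [0, 0, 0, 1, 0], [0, 0, 0, 1, 0], [0, 0, 0, 1, 0]])

```text
time: 5.75
tool_pos: [0.61, 0.0172, 0.1294]
tool_rot: [3.141, 0.001, -0.088]
contact_force: [0.0, -0.1, -0.5]
opening: 0.0007
```

```bash
python3 - <<'E'
from h import *
c=snap('side','s3'); cv2.imwrite('pics/s3c.png',cv2.resize(c['pixels'][120:320,200:450],None,fx=3,fy=3))
E
```

```text
(no output)
```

View pics/s3c.png

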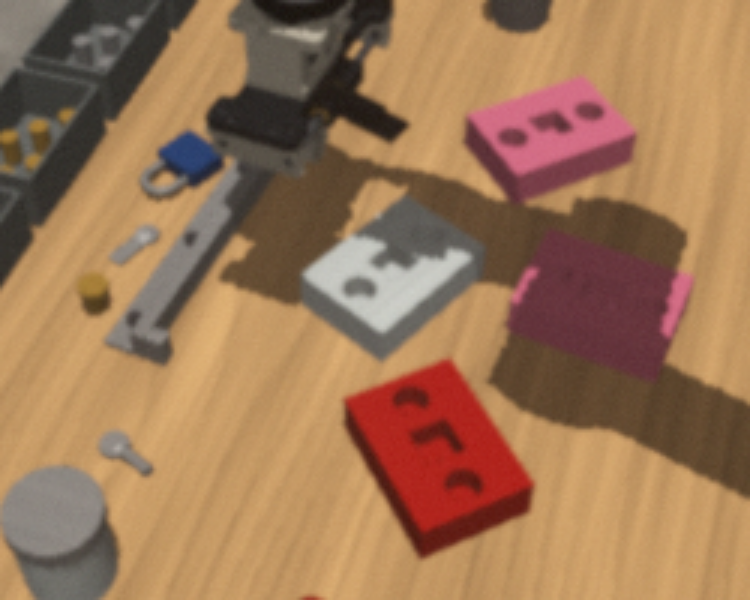

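The block has turned further and stands clear of the gripper. Its top corners in the crop are (302,275), (382,334), (485,246) and (408,197).

```bash
python3 - <<'E'
from h import *
c=load('s3.pkl'); f=lambda x,y:(200+x/3-.33,120+y/3-.33)
W=pose_from(c,[(302,275),(382,334),(485,246),(408,197)],f)
print(W.mean(0)); d=W[1]-W[2]; print(np.degrees(np.arctan2(d[1],d[0])));d=W[0]-W[3]; print(np.degrees(np.arctan2(d[1],d[0])))
E
```

```text
[[0.5948, 0.0776], [0.5129, 0.1167], [0.4591, -0.0017], [0.538, -0.0375]] [0.091 0.13  0.087 0.128]
[0.52619382 0.03877803]
65.551626890443
63.68999675307254
```

```bash
python3 - <<'E'
from h import *
c=load('top0.pkl'); cv2.imwrite('pics/pk.png',cv2.resize(c['pixels'][200:325,220:440],None,fx=3.5,fy=3.5,interpolation=cv2.INTER_CUBIC))
E
```

```text
(no output)
```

View pics/pk.png

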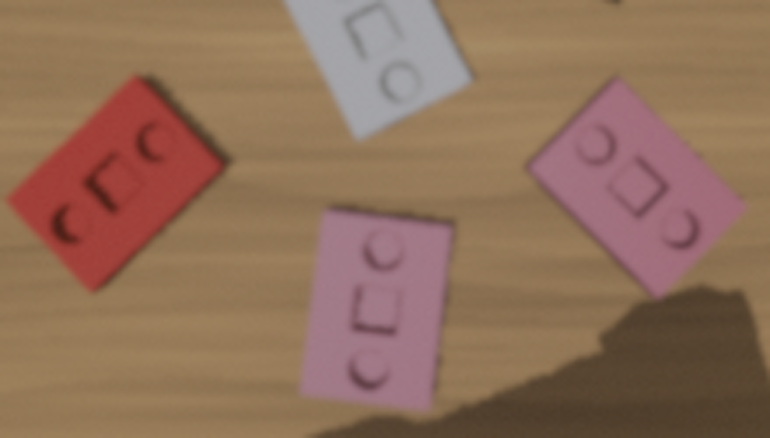

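The near pink block's far top edge runs from (325,207) to (455,222) in this crop. The red block's nearest corner is at (225,160).

```bash
python3 - <<'E'
from h import *
c=load('top0.pkl'); f=lambda x,y:(220+(x+.5)/3.5-.5,200+(y+.5)/3.5-.5)
for p in [(325,207),(455,222),(225,160),(140,76),(530,165),(616,76)]: print(px2w(c,*f(*p),z=.038).round(4))
E
```

```text
[0.4259 0.0497 0.038 ]
[ 0.4151 -0.0423  0.038 ]
[0.4591 0.1209 0.038 ]
[0.5191 0.1824 0.038 ]
[ 0.455  -0.0958  0.038 ]
[ 0.5179 -0.1581  0.038 ]
```

Call:
step_arm(series=[[0.65, -0.95, 0.085, 0, 0], [0.65, -0.95, 0.085, 0, 0], [0.65, -0.95, 0.085, 0, 0], [0.65, -0.95, 0.085, 0, 0], [0.65, -0.95, 0.085, 0, 0], [0.65, -0.95, 0.085, 0, 0], [0.65, -0.95, 0.085, 0, 0], [0.65, 0, 0, 0, 0], [0.65, 0, 0, 0, 0], [0.65, 0, 0, 0, 0]])

```text
time: 6.8
tool_pos: [0.445, 0.0329, 0.1289]
tool_rot: [3.141, -0.001, -0.087]
contact_force: [0.3, -0.2, -0.6]
opening: 0.0595
```

Call:
step_arm(series=[[0.65, -0.08, 0, -0.7, 0], [0.65, 0, 0, -0.9, 0], [0.65, 0, 0, -0.8, 0], [0.65, 0, 0, -0.3, 0], [0.65, 0, 0, 0, 0]])

```text
time: 7.3
tool_pos: [0.4418, 0.0334, 0.0604]
tool_rot: [3.142, 0.002, -0.087]
contact_force: [0.2, 0.1, -0.1]
opening: 0.0597
```

```bash
python3 - <<'E'
from h import *
c=snap('side','s4'); cv2.imwrite('pics/s4c.png',cv2.resize(c['pixels'][120:320,250:500],None,fx=3,fy=3))
E
```

```text
(no output)
```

View pics/s4c.png

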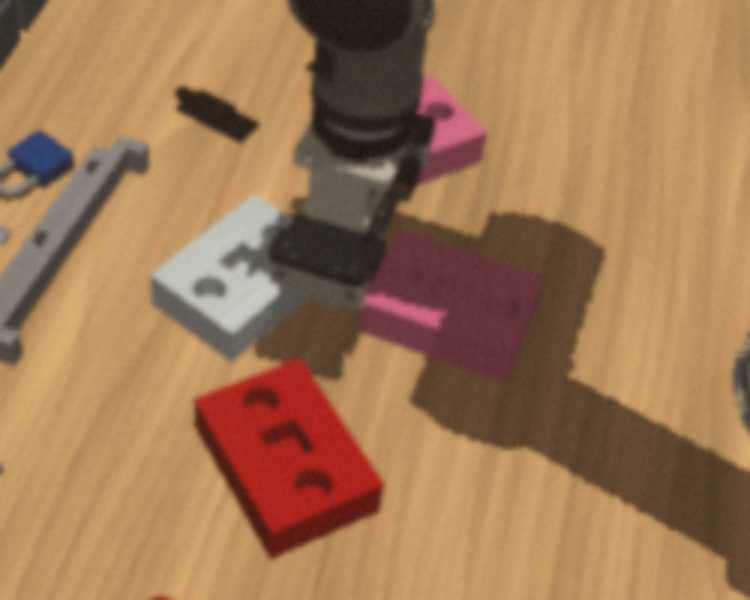

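The gripper is over the gap between the silver and pink blocks. I'll descend gently and watch the force.

Call:
step_arm(series=[[0.65, 0.04, -0.04, -0.3, 0], [0.65, 0, 0, -0.3, 0], [0.65, 0, 0, -0.3, 0]])

```text
time: 7.65
tool_pos: [0.443, 0.0325, 0.0385]
tool_rot: [3.141, -0.001, -0.087]
contact_force: [-0.6, -0.3, 0.6]
opening: 0.0596
```

Call:
step_arm(series=[[0.65, 0, 0, -0.25, 0], [0.65, 0, 0, -0.15, 0], [0.65, 0.16, 0, 0, 0], [0.65, 0.16, 0, 0, 0], [0.65, 0.2, 0, 0, 0], [0.65, 0.2, 0, 0, 0], [0.65, 0.2, 0, 0, 0], [0.65, 0.2, 0, 0, 0], [0.65, 0.2, 0, 0, 0], [0.65, 0.2, 0, 0, 0], [0.65, 0.2, 0, 0, 0], [0.65, 0.2, 0, 0, 0]])

```text
time: 8.85
tool_pos: [0.4897, 0.0323, 0.0286]
tool_rot: [3.141, 0.003, -0.087]
contact_force: [-4.9, -3.3, 1.3]
opening: 0.06
```

```bash
python3 - <<'E'
from h import *
c=snap('side','s5'); cv2.imwrite('pics/s5c.png',cv2.resize(c['pixels'][120:320,200:450],None,fx=3,fy=3))
E
```

```text
(no output)
```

View pics/s5c.png

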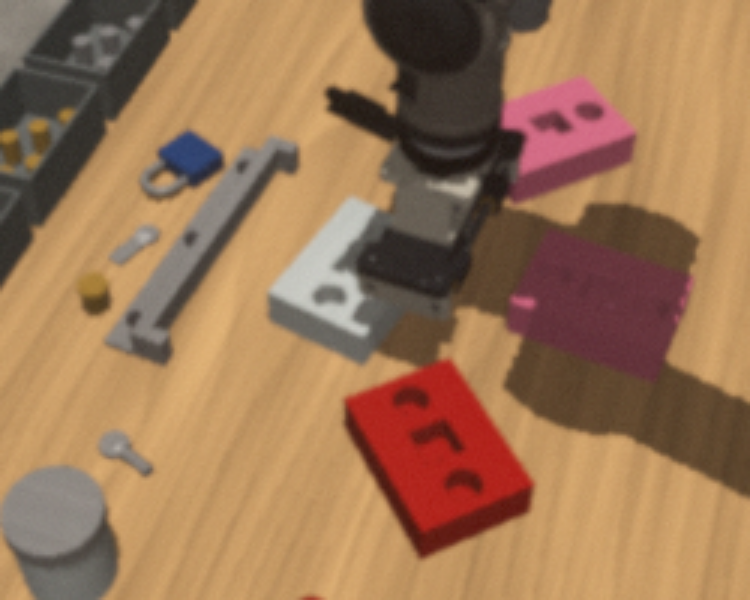

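The block is turning CCW. Its far side runs from (269,292) to (351,196) in the crop, and its left near corner is at (367,333).

```bash
python3 - <<'E'
from h import *
c=load('s5.pkl'); f=lambda x,y:(200+x/3-.33,120+y/3-.33)
W=pose_from(c,[(269,292),(367,333),(351,196)],f)
d=W[0]-W[2]; print(np.degrees(np.arctan2(d[1],d[0])), (W[1]+W[2])/2)
d=W[0]-W[1]; print(np.degrees(np.arctan2(d[1],d[0]))+90)
E
```

```text
[[0.6141, 0.1036], [0.5246, 0.1195], [0.5858, -0.023]] [0.091 0.155 0.13 ]
77.3627507353543 [0.55516506 0.04825793]
79.90422378665444
```

Call:
step_arm(series=[[0.65, 0.2, 0, 0, 0], [0.65, 0.2, 0, 0, 0], [0.65, 0.2, 0, 0, 0], [0.65, 0.2, 0, 0, 0], [0.65, 0.2, 0, 0, 0], [0.65, 0.2, 0, 0, 0], [0.65, 0.2, 0, 0, 0], [0.65, 0.2, 0, 0, 0], [0.65, 0.2, 0, 0, 0], [0.65, 0.2, 0, 0, 0], [0.65, 0.2, 0, 0, 0], [0.65, 0.2, 0, 0, 0]])

```text
time: 10.1
tool_pos: [0.5488, 0.0329, 0.0287]
tool_rot: [3.141, 0.005, -0.086]
contact_force: [-7.8, -0.0, 5.5]
opening: 0.0595
```

```bash
python3 - <<'E'
from h import *
c=snap('side','s6'); cv2.imwrite('pics/s6c.png',cv2.resize(c['pixels'][120:320,200:450],None,fx=3,fy=3))
E
```

```text
(no output)
```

View pics/s6c.png

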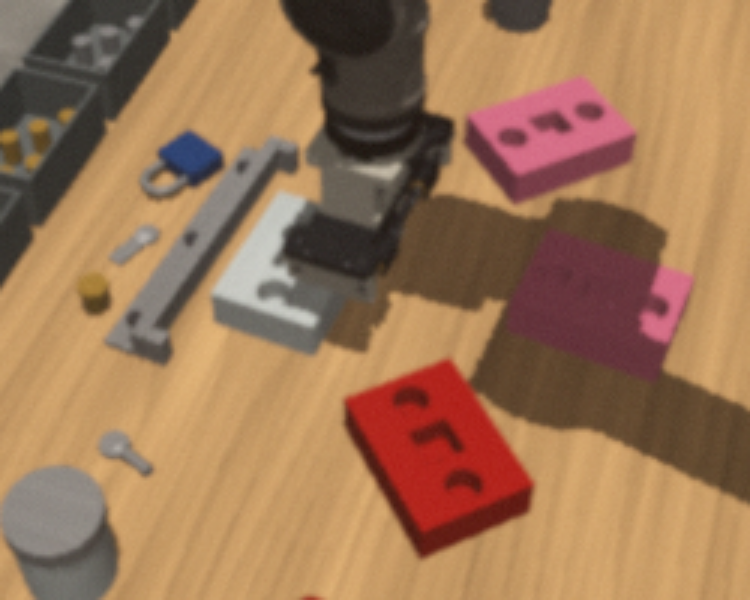

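The block looks parallel to the fence, about 30 mm away and between the stops. Its far side runs from (212,294) to (281,192). I'll push on slowly.

Call:
step_arm(series=[[0.65, 0.2, 0, 0, 0], [0.65, 0.2, 0, 0, 0], [0.65, 0.2, 0, 0, 0], [0.65, 0.16, 0, 0, 0], [0.65, 0.12, 0, 0, 0], [0.65, 0.1, 0, 0, 0]])

```text
time: 10.75
tool_pos: [0.5736, 0.0329, 0.0286]
tool_rot: [3.141, 0.004, -0.086]
contact_force: [-7.5, -0.8, 4.3]
opening: 0.0596
```

```bash
python3 - <<'E'
from h import *
c=load('s6.pkl'); f=lambda x,y:(200+x/3-.33,120+y/3-.33)
W=pose_from(c,[(212,294),(317,325),(281,192)],f)
d=W[0]-W[2]; print(np.degrees(np.arctan2(d[1],d[0])), (W[1]+W[2])/2)
c=snap('side','s7'); cv2.imwrite('pics/s7c.png',cv2.resize(c['pixels'][150:260,220:350],None,fx=6,fy=5,interpolation=cv2.INTER_CUBIC))
E
```

```text
[[0.6576, 0.1202], [0.5651, 0.1242], [0.6458, -0.0084]] [0.093 0.155 0.129]
84.72522839397685 [0.60544557 0.05787564]
```

View pics/s7c.png

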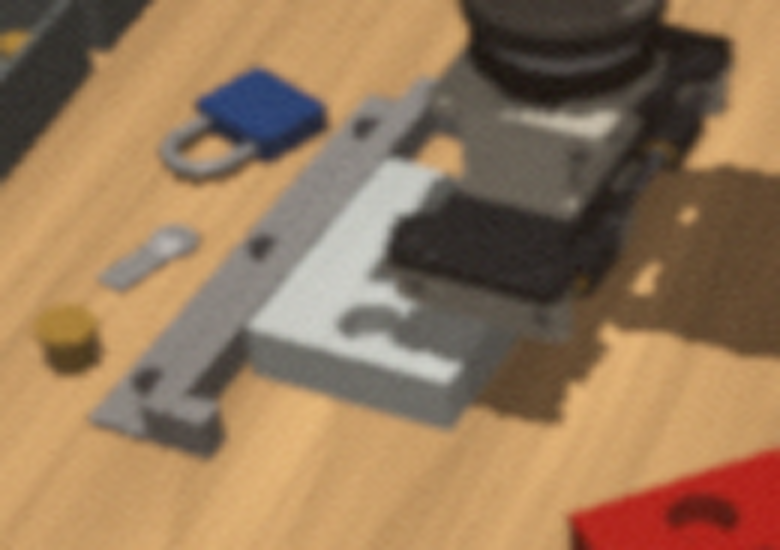

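The block is almost at the fence, still between the stops. Now small steps until the force rises.

Call:
step_arm(series=[[0.65, 0.06, 0, 0, 0], [0.65, 0.06, 0, 0, 0], [0.65, 0.06, 0, 0, 0], [0.65, 0, 0, 0, 0]])

```text
time: 11.2
tool_pos: [0.5785, 0.0328, 0.0285]
tool_rot: [3.141, 0.003, -0.086]
contact_force: [-4.9, 1.1, 2.9]
opening: 0.0598
```

Call:
step_arm(series=[[0.65, 0.04, 0, 0, 0], [0.65, 0.04, 0, 0, 0], [0.65, 0, 0, 0, 0]])

```text
time: 11.5
tool_pos: [0.5794, 0.0329, 0.0286]
tool_rot: [3.141, 0.006, -0.086]
contact_force: [-10.1, -0.3, 5.1]
opening: 0.0594
```

Call:
step_arm(series=[[0.65, 0.04, 0, 0, 0], [0.65, 0.04, 0, 0, 0], [0.65, 0, 0, 0, 0]])

```text
time: 11.8
tool_pos: [0.5794, 0.0329, 0.0286]
tool_rot: [3.141, 0.01, -0.085]
contact_force: [-16.2, -0.8, 11.7]
opening: 0.0594
```

Call:
step_arm(series=[[0.65, 0.05, 0, 0, 0], [0.65, 0.05, 0, 0, 0], [0.65, 0, 0, 0, 0], [0.65, 0, 0, 0, 0]])

```text
time: 12.2
tool_pos: [0.5796, 0.0329, 0.0286]
tool_rot: [3.14, 0.015, -0.085]
contact_force: [-24.7, -2.1, 19.1]
opening: 0.0596
```

```bash
python3 - <<'E'
from cell import sensors
s=sensors.observe(); print(s['contact_force'],s['torque'],s['tool_pos'],s['tool_rot'])
E
```

```text
[-24.73543004  -2.06750198  19.07986079] [0.25721924 3.67862437 0.55139792] [0.57955497 0.03294168 0.02856306] [ 3.14049091  0.01521071 -0.08465966]
```

The block is firmly seated. I'll back off in -x, lift clear, swing aside and check.

Call:
step_arm(series=[[0.65, -0.1, 0, 0, 0], [0.65, -0.2, 0, 0, 0], [0.65, -0.6, 0, 0, 0], [0.65, -0.6, 0, 0, 0], [0.65, 0, 0, 0.6, 0], [0.65, 0, 0, 1, 0], [0.65, 0, 0, 1, 0], [0.65, 0, 0, 1, 0], [0.65, 0, 0, 1, 0], [0.65, -0.3, -1, 1, 0], [0.65, -0.3, -1, 1, 0], [0.65, -0.3, -1, 0.5, 0]])

```text
time: 13.4
tool_pos: [0.5276, -0.0433, 0.209]
tool_rot: [3.141, -0.006, -0.086]
contact_force: [0.5, -0.5, 0.1]
opening: 0.0597
```

Call:
step_arm(series=[[0.65, -0.5, -1, 0, 0], [0.65, -0.5, -1, 0, 0], [0.65, -0.5, -1, 0, 0], [0.65, -0.5, -1, 0, 0], [0.65, -0.5, -1, 0, 0], [0.65, -0.5, -1, 0, 0], [0.65, -0.5, -1, 0, 0], [0.65, -0.5, -1, 0, 0], [0.65, -0.5, -1, 0, 0], [0.65, -0.5, -1, 0, 0], [0.65, -0.5, -1, 0, 0], [0.65, 0, 0, 0, 0]])

```text
time: 14.6
tool_pos: [0.3881, -0.3205, 0.2066]
tool_rot: [3.139, -0.002, -0.09]
contact_force: [1.6, 0.2, -0.7]
opening: 0.06
```

```bash
python3 - <<'E'
from h import *
t=snap('top','t8'); c=snap('side','s8')
cv2.imwrite('pics/t8c.png',cv2.resize(t['pixels'][120:250,240:420],None,fx=4.4,fy=4.4,interpolation=cv2.INTER_CUBIC))
cv2.imwrite('pics/s8c.png',cv2.resize(c['pixels'][150:260,220:350],None,fx=6,fy=5,interpolation=cv2.INTER_CUBIC))
E
```

```text
(no output)
```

View pics/t8c.png

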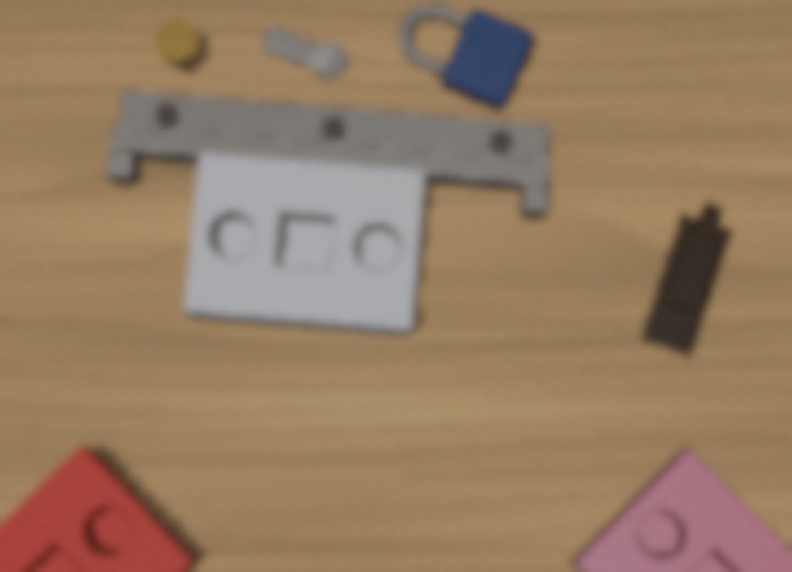

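View pics/s8c.png

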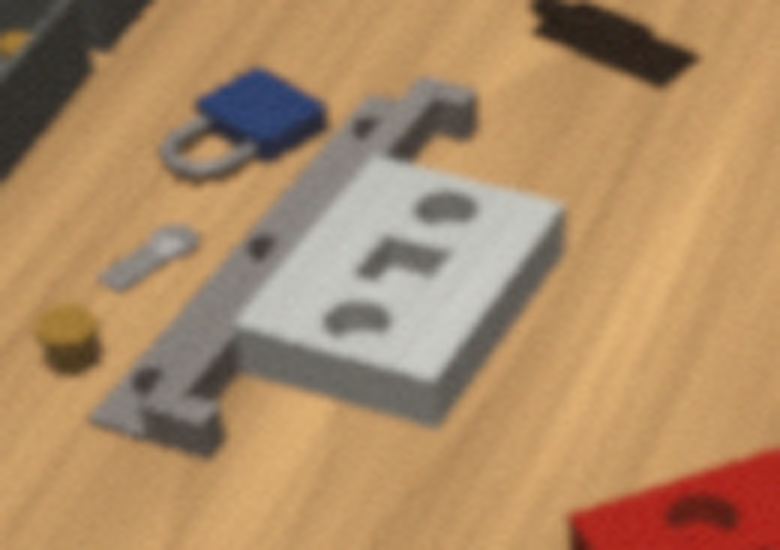

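View pics/t8.png

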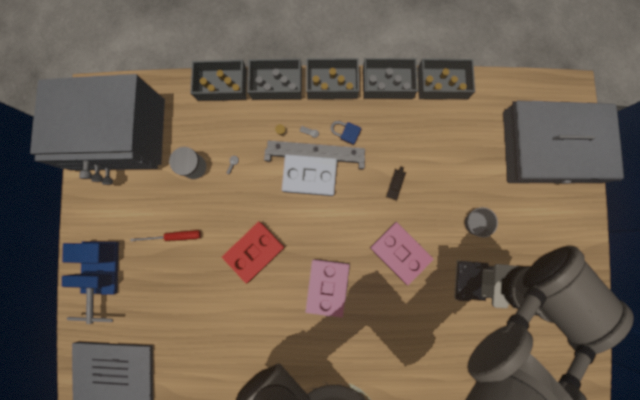

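The block lies along the fence, with its far edge from (200,152) to (428,170) in the top crop and clear of both stops. I'll check the angle, the gap and whether anything else moved.

```bash
python3 - <<'E'
from h import *
c=load('t8.pkl'); f=lambda u,v:(240+(u+.5)/4.4-.5,120+(v+.5)/4.4-.5)
block(c); block(load('s8.pkl'))
def ang(P): d=P[0]-P[-1]; return np.degrees(np.arctan2(d[1],d[0]))
B=np.array([px2w(c,*f(*q),z=.038)[:2] for q in((200,152),(428,170),(413,331),(184,314))]);print(B.round(4),ang(B[:2]),ang(B[[3,2]]))
# subpixel edge fits in top images (gray->edge along columns)
def edge(cam,cols,r0,r1,z,sign):
    g=cv2.GaussianBlur(cv2.cvtColor(cam['pixels'],cv2.COLOR_BGR2GRAY),(0,0),1).astype(float)
    P=[]
    for u in cols:
        k=np.diff(g[r0(u):r1(u),u])*sign; i=int(k.argmax()); 
        o=0
        if 0<i<len(k)-1:
            a,b,d=k[i-1:i+2]; o=.5*(a-d)/(a-2*b+d+1e-9)
        P.append(px2w(cam,u,r0(u)+i+.5+o,z)[:2])
    P=np.array(P); q=np.polyfit(P[:,1],P[:,0],1); e=np.abs(np.polyval(q,P[:,1])-P[:,0]); q=np.polyfit(P[e<.003,1],P[e<.003,0],1)
    return np.degrees(np.arctan(q[0])),q,e.mean()
c0=load('top0.pkl')
lin=lambda u:int(round(125+(122+(28/350)*((u-245)*4-105))/4))
F=edge(c0,range(275,355),lambda u:lin(u)-4,lambda u:lin(u)+5,.03,-1)
Fo=edge(c0,range(275,355),lambda u:lin(u)-19,lambda u:lin(u)-11,.0,-1)
lb=lambda u:int(round(120+(152+18/228*((u-240)*4.4-200))/4.4))
N=edge(c,range(288,332),lambda u:lb(u)+32,lambda u:lb(u)+42,.038,-1)
A=edge(c,range(288,332),lambda u:lb(u)-4,lambda u:lb(u)+5,.038,1)
print('fence',F,'\nblock near',N,'\nblock far',A)
y=.07
print('gap',np.polyval(F[1],y)-np.polyval(A[1],y),'near->fence', np.polyval(F[1],y)-np.polyval(N[1],y))
d=cv2.absdiff(c0['pixels'],c['pixels']).max(2)
for n,(u,v,r) in dict(can=(186,163,22),key=(233,163,10),lock=(347,131,16),cam=(310,131,10),core=(280,130,8),latch=(396,184,18),cup=(480,222,18),drv=(168,237,30),red=(253,252,30),pink=(402,252,28),pink2=(328,288,26)).items(): print(n,d[v-r:v+r,u-r:u+r].mean().round(1))
# fence-height & block flatness
for q in((215,170),(400,190),(200,300),(395,310)): 
  print(px2w(c,*f(*q)).round(4))
E
```

```text
2 1824 ((0.6391448378562927, 0.05979360267519951), (0.13205896317958832, 0.09423889964818954), 85.06949615478516) [[0.5864999890327454, -0.0019000000320374966], [0.680400013923645, -0.009999999776482582], [0.6917999982833862, 0.12150000035762787], [0.5978999733924866, 0.12960000336170197]]
12 415 ((1.0317548513412476, -0.27422192692756653), (0.07635960727930069, 0.21265387535095215), 25.051576614379883) [[0.9520999789237976, -0.1941000074148178], [1.042199969291687, -0.38670000433921814], [1.1114000082015991, -0.35440000891685486], [1.021299958229065, -0.16169999539852142]]
68 866 ((1.1952680349349976, 0.26576364040374756), (0.09561385959386826, 0.21668529510498047), 43.070030212402344) [[1.086400032043457, 0.3122999966144562], [1.2343000173568726, 0.15399999916553497], [1.3042000532150269, 0.21930000185966492], [1.1562000513076782, 0.3776000142097473]]
70 1298 ((0.6414957642555237, 0.056503959000110626), (0.13632602989673615, 0.09978212416172028), 84.76625061035156) [[0.5856000185012817, -0.006800000090152025], [0.6850000023841858, -0.01590000092983246], [0.6973999738693237, 0.11980
[... 333 characters left out ...]
4496765]]
[[ 0.6902  0.1196]
 [ 0.6787 -0.0123]
 [ 0.5852 -0.0031]
 [ 0.5956  0.128 ]] 85.02592242692312 85.46208312455738
fence (np.float64(4.946033635834287), array([0.08653964, 0.68027022]), np.float64(0.0002750294761158137)) 
block near (np.float64(4.912160365978671), array([0.08594404, 0.58739295]), np.float64(0.00014877872878505343)) 
block far (np.float64(5.239582122590366), array([0.09170373, 0.6796264 ]), np.float64(0.00029984216855019114))
gap 0.0002823374155614955 near->fence 0.09291896514203124
can 5.1
key 5.6
lock 5.3
cam 5.7
core 5.5
latch 4.9
cup 11.9
drv 5.6
red 5.5
pink 6.6
pink2 10.6
[0.6795 0.1108 0.0377]
[0.6668 0.0039 0.039 ]
[0.6031 0.1184 0.0424]
[0.5972 0.0071 0.0392]
```

The block's near side is at 4.91° and the fence face at 4.95°. The near side sits 92.6 mm from the face, against a block width of 92 mm, so it is flush. Its ends lie between the stops. The small differences at the cup and the near pink block look like arm shadow, since their outlines sit at the same pixels. Handing in.

```bash
python3 - <<'E'
from h import *
a,b=load('top0.pkl')['pixels'],load('t8.pkl')['pixels']
for n,(u,v,r) in dict(cup=(480,222,18),pink2=(328,288,24)).items():
    A,B=[cv2.Canny(x[v-r:v+r,u-r:u+r],40,100) for x in(a,b)]
    print(n,cv2.phaseCorrelate(a[v-r:v+r,u-r:u+r,2].astype(np.float32),b[v-r:v+r,u-r:u+r,2].astype(np.float32)))
from cell import hand_in
print(hand_in())
E
```

```text
cup ((-0.1080026194517778, 0.13244493803886925), 0.8284751338723265)
pink2 ((-0.005938297561300487, 0.0022988079233705605), 0.6565773611267408)
the job is handed in; nothing more can be done
None
```

The block now lies with one long side flush along the fence, between the two end stops, and the job is handed in. I used about 15 s of the 72 s.

- **How it was moved:** I pushed the far end to the left with the closed fingers, turning the block by about 38°. Then I pushed it forward from the robot side with two part-open fingers, which squared it up and slid it against the fence. The last press reached about 25 N along the push and 19 N upward on the tool. I then backed the arm off clear of everything.
- **Flush check:** The block's near side measures 4.91° and the fence face 4.95°. The near side is about 92.6 mm from the face, against a block width of 92 mm, so any gap is within the roughly 2 mm camera calibration. The fit along the block's far edge disagrees slightly, at 5.24°, but that edge is blurred against the fence.
- **Position and flatness:** The ends of the block are about 35 mm and 60 mm from the stops. Three of four depth points on its top read 38 to 39 mm. The fourth, near a corner, read 42 mm, which I take as depth noise because the block looks flat in both views.
- **Other objects:** Nothing else appears to have moved. The cup and the near pink block differed a little between the first and last pictures, but they shifted by less than 0.2 pixel, so I put that down to the arm's shadow.

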